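Snap the lamp boom back into its stand

TASK

The specimen lamp's boom has been pulled out of its stand until the snap button stands clear. Hold the button down flush, slide the boom so that the button goes in under the rim of the stand's square tube, then push the boom home until the button pops up through the window in the tube and locks it. Be gentle with the lamp stand (never more than about 30 N on it), leave the things around it where they are, and let go at the end.

Things in the scene. Friction and masses are not known exactly. Their poses are not given: they have to be found in the camera images.
- stand: Lamp stand fixed to the bench: base plate 150 x 200 x 16 mm, column, and on it a fixed horizontal square aluminium tube 44 mm wide, 160 mm long. Origin on the bench top straight below the tube's mouth; y points into the tube, the way the boom is pushed; z up. The boom, a 34 mm square steel bar centred on x = 0, comes out of the mouth towards -y; its flat top is 130 mm above the bench.
- mouth (a point): Middle of the front edge of the tube's mouth, on the roof's top, 135 mm above the bench (5 mm above the boom's top). The roof is 3 mm thick, with a 2 mm gap between its underside and the boom's top.
- window (a point): Centre of the rectangular window in the tube's roof, on the roof's top: 36 mm inwards of the mouth; 22 mm long along the tube, 20 mm wide.
- button_top (a point): Centre of the top of the snap button, a steel block in the boom's top, 18 mm long along the boom, 14 mm wide, upright faces: unpressed it stops dead at the rim. Free, it stands 9 mm above the boom's top. With its front part under the roof it stays down by itself (2 mm above the boom's top) up to the window, where it pops to 4 mm above the roof and locks the boom with 2 mm of play either way.
- button (a joint): How far the snap button is pressed in, m: 0 fully up, 0.009 flush with the boom's top, 0.010 its stop. It needs 3 N to start and about 6 N when flush, and springs up when it is let go.
- fin (a point): Centre (half-way up) of the black thumb fin on the boom, 85 mm behind (-y of) the button's centre: 10 mm thick along the boom, 34 mm wide, 31 mm high above the boom's top; can be pushed or pinched. The white lamp head hangs under the boom, centred 27 mm behind the fin; the boom ends 45 mm behind the fin.
- boom (a joint): How far the boom is slid in from its outermost place, m. The button's front face meets the rim at 0.066; the button is in the middle of the window at 0.111. Slides with about 5 N of friction and stays where it is left: a fingertip must press on it with 10 to 15 N to drag it along by its top without slipping.
- slide_tray: Loose bystander: white slide tray, 200 x 90 x 18 mm, on the bench beside the boom, origin under its centre.
- slide_case: Loose bystander: blue slide case, 100 x 75 x 36 mm, on the bench on the robot's side of the boom, origin under its centre.
- oil_bottle: Loose bystander: small amber bottle, 28 mm across, 65 mm tall, standing on the bench near the stand, origin under its centre.
- objective: Loose bystander: steel microscope objective, 32 mm across, 48 mm tall, standing on the bench near the stand, origin under its centre.

How it is judged:
On the way, in this order (a step that is already met when the one before it is completed fails the run):
1. the button is pressed down while it is still wholly in front of the rim (value of joint button above 0.006 m and value of joint boom below 0.0675 m).
2. the button's front part is under the tube's roof, the button held down (value of joint button above 0.005 m and value of joint boom between 0.07 and 0.105 m), for 0.1 s.
At the end, for the whole second after the job is handed in: The boom is in its locked place (0.1075 to 0.1145 m on its travel) with the button popped up through the window to within 2 mm of its full height (value of joint boom between 0.1075 and 0.1145 m and value of joint button below 0.002 m); the robot touches nothing.
It fails at once if the lamp stand, its boom or its button is pushed with more than 30 N (contact force between any of the fingers, the arm and stand above 30 N).
It fails at once if a bystander beside the stand is shifted by more than 20 mm (distance of any of slide_tray, slide_case, oil_bottle, objective from where it was at the start of the episode above 0.02 m).
It also fails if it takes over 61 s, if anything falls off the work surface, if the arm or the gripper's body presses on something with over 40 N, if the wrist force passes 120 N, or if a joint passes its speed limit or range.

ROBOT

A 7-joint arm with a two-finger parallel gripper is mounted at the origin on the work surface. World frame = base frame: x ahead of the robot, y to its left, z up, the work surface at z = 0. Lengths are in m, angles in rad, forces in N, time in s.
With the tool pointing down it reaches from about 0.4 to 0.85 m from the base axis. Payload 4.5 kg.
Tool frame: the origin (TCP) lies on the centre line of the jaws, within the pads' length; the fingertips stand 17 mm ahead of it and the grasp point (between the pads) lies 2 mm behind it (r.tip_reach is the distance from the TCP to the fingertips, in m); z points along the fingers, y is the line along which they close (so a half turn about z gives the same grasp; the last joint's range is limited). The gripper opens to 88 mm and grips with 3 to 60 N. Pads are 18 mm wide; open, the fingers measure 123 mm over their backs; the gripper's body (75 mm by 187 mm) begins 45 mm behind the grasp point.
Start: joints at [-1.312, 0.689, -0.195, 1.565, 0.157, 0.902, -0.215], TCP at [0.139, 0.609, 0.256] pointing down, gripper open.
Joint ranges: [-3.01, 3.01], [-0.46, 2.08], [-1.47, 1.51], [0.13, 2.56], [-1, 4.14], [0.04, 2.09], [-2.66, 2.66]. Speed limits (rad/s): [2.57, 2.57, 3.14, 3.14, 3.14, 3.14, 3.14].

INTERFACE

Orientations are given as a unit quaternion [x, y, z, w].
In Python, from plant import r gives the robot as it stands.
- The arm moves only by the tool step_arm, never from a script. Its argument "steps" is a list of rows, each a list of 7 numbers: the shift along the tool's x, y, z in cm, then the turn, a rotation vector about the tool's x, y, z in degrees, then the gripper's target within -1 to 1 (shut at 1, half-way at 0, fully open at -1). A call has 1 to 8 rows; each row shifts and turns the commanded pose from where the row before left it, along the tool's axes as they then stand; what a row does not reach is not made up. A row lasts 1/8 s, in which the tool goes at most 62.5 mm and 10.7 degrees, less where a joint would pass 70% of its speed; a pose out of reach is approached as far as the arm can. A call with a gripper value outside its range is refused whole. The fingers move at their own pace and stop on an object; "force" is the grip in N (left out, the last holds). Time passes only in rows, so rows that do not move let the fingers close. It gives the time, the measured TCP pose, the force, the opening and the grip force at its end, in the units of the state.
- r.get_state(): the state, without advancing time (a new reading comes with each control period).
- r.snapshot(name): name is "side" or "top" or "wrist"; returns a dict with "pixels" (420x560x3 uint8, red, green, blue), "fx", "fy", "cx", "cy" (pixels), "cam_to_world" (4x4, takes a point from camera to world coordinates). Camera axes: x right, y down, z forward; pixel columns grow to the right and rows downward; lengths in m; the calibration is good to about 2 mm. A picture is of the moment at which its call begins. There is no depth.
- r.finish_job(): hands the job in; it is judged then, once.
The state is a dict: "clock": time; "q": joint angles; "qd": joint speeds; "joint_torque": joint torques, N m; "tool_pos": TCP position; "eef_rot": TCP orientation; "contact_force": force on the tool from outside, world axes, zero at the start; "moment": the same for the moment, N m; "opening": opening from 0.0 (shut) to 1.0 (fully open); "finger_force": force on a finger pad.
Only numpy, scipy, OpenCV 4.12 (cv2) and the standard library are available. Lean on these libraries where they do the work, as an engineer would, in place of code of your own. Each camera call takes 0.05 s, during which the arm holds its last target. There are 200 camera calls.

## Working session

There is one attempt and no reset: what is moved stays moved. The work goes in short steps, Python scripts to look and compute and a tool call to move; the robot and the scene stay as the last step left them, time stands still between calls to the robot, and variables do not carry over. Pictures are saved under pics/ and viewed, at most 10 in all, crops included, and the job is handed in when it is done.

Besides the shell and the picture viewer there is one more tool, called after "Request:" by a JSON object that holds its "fn" and its "kwargs", one argument or row to a line. step_arm: Moves the arm, as the interface text tells. Its arguments: {"type":"object","properties":{"steps":{"type":"array","items":{"type":"array","items":{"type":"number"}}},"force":{"type":"number"}},"required":["steps"]}

```bash
mkdir -p pics
python3 - <<'E'
from plant import r
import cv2,json
for n in("top","side"):
    s=r.snapshot(n); cv2.imwrite(f"pics/{n}0.png",s["pixels"][:,:,::-1]); 
    print(n,s["fx"],s["fy"],s["cx"],s["cy"],s["cam_to_world"])
st=r.get_state();print(st, r.tip_reach)
E
```

```text
top 379.5000804352324 379.5000804352324 279.5181696322337 209.2392010295532 [[-0.01481144 -0.99181032  0.12685787  0.50541829]
 [-0.99983745  0.01338645 -0.01207817  0.02669834]
 [ 0.01028108 -0.12701614 -0.99184737  0.80028012]
 [ 0.          0.          0.          1.        ]]
side 516.6905648077072 516.6905648077072 278.5765865712318 206.76671075733725 [[-0.84413474 -0.33998841  0.41454122  0.23324365]
 [-0.5361275   0.53813463 -0.65036791  0.52771067]
 [-0.00196143 -0.77124509 -0.63653528  0.60463806]
 [ 0.          0.          0.          1.        ]]
{'clock': 0.1, 'q': array([-1.3122148 ,  0.6898952 , -0.19454171,  1.56621403,  0.15733252,
        0.9024735 , -0.21512202]), 'qd': array([ 0.0016203 , -0.0041855 ,  0.00024178,  0.00061101,  0.00090712,
       -0.00056066, -0.00049765]), 'joint_torque': array([-2.62450310e-03, -5.28498530e+01, -1.27134830e+00, -1.53837097e+01,
       -5.25105069e-02,  2.07893310e-03,  4.08671463e-05]), 'tool_pos': array([0.13922734, 0.60876356, 0.25500075]), 'eef_rot': array([ 1.12110560e-01,  9.93695419e-01, -7.96872821e-04, -2.76356631e-05]), 'contact_force': array([0.71027654, 0.87913274, 0.71903954]), 'moment': array([-0.00267801,  0.06267279,  0.00393972]), 'finger_force': 0.0, 'opening': 0.9982597732293477} 0.017
```

View pics/top0.png

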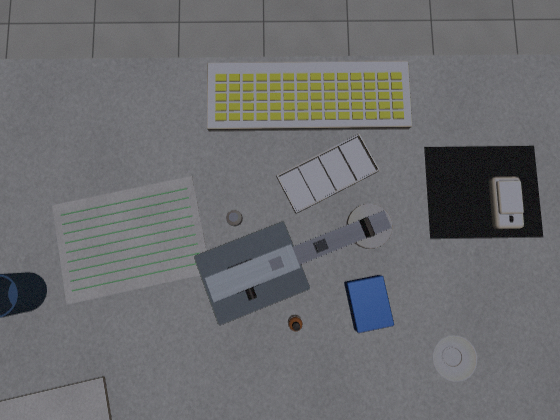

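View pics/side0.png

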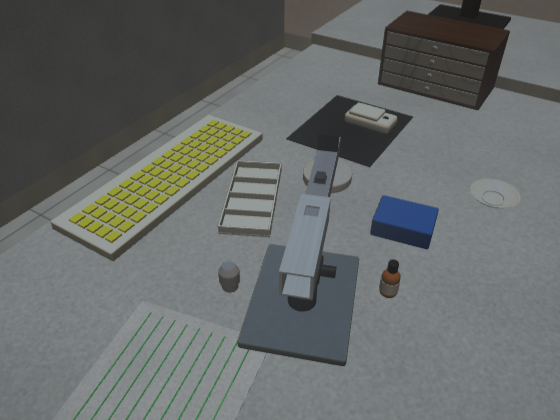

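The top view shows the button at about (320,245), the window at (277,264), the fin at (367,227) and the mouth near (298,256). I'll zoom in to get these more precisely.

Run:
```python
import cv2
a=cv2.imread("pics/top0.png")[195:305,250:400]; b=cv2.imread("pics/side0.png")[120:270,270:370]
cv2.imwrite("pics/topc.png",cv2.convertScaleAbs(cv2.resize(a,None,fx=5,fy=5,interpolation=cv2.INTER_CUBIC),alpha=1.5))
cv2.imwrite("pics/sidec.png",cv2.convertScaleAbs(cv2.resize(b,None,fx=4,fy=4,interpolation=cv2.INTER_CUBIC),alpha=1.5))
```

```text
(no output)
```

View pics/topc.png

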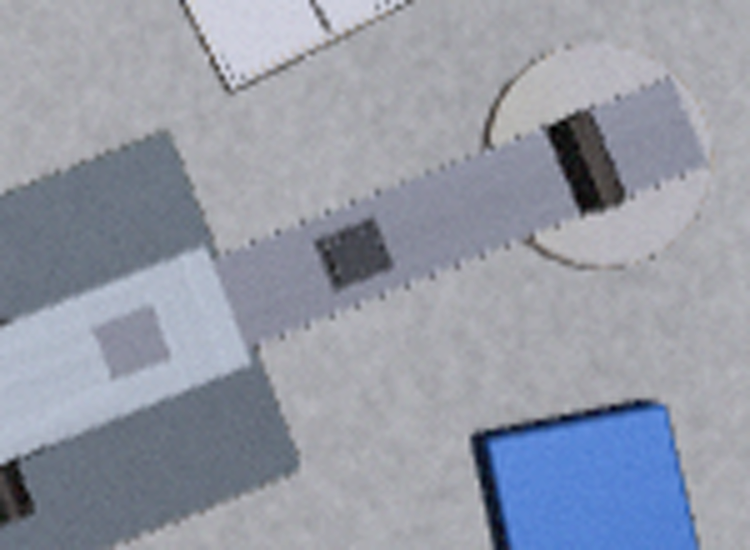

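View pics/sidec.png

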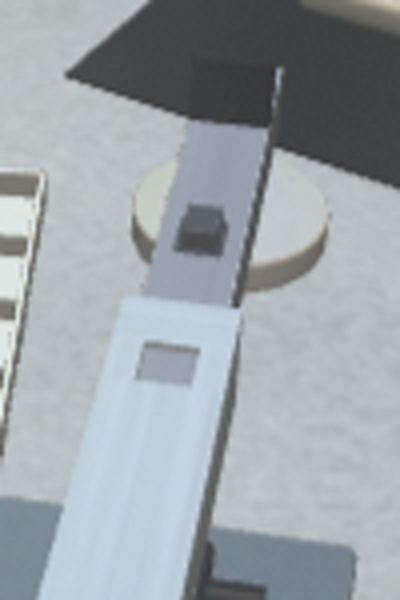

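```bash
cat > h.py <<'E'
import numpy as np
from plant import r
def pt(s,u,v,z):
    T=np.array(s["cam_to_world"]); d=T[:3,:3]@[(u-s["cx"])/s["fx"],(v-s["cy"])/s["fy"],1]
    return T[:3,3]+d*(z-T[2,3])/d[2]
E
python3 - <<'E'
from h import *
t=r.snapshot("top"); s=r.snapshot("side")
f=lambda U,V:((U+.5)/5-.5+250,(V+.5)/5-.5+195)
g=lambda U,V:((U+.5)/4-.5+270,(V+.5)/4-.5+120)
P={}
for n,U,V,z in[("win",132,342,.135),("mouth",229,305,.135),("button",356,251,.139),("fintop",602,160,.161),("end",688,125,.13)]:
    P[n]=pt(t,*f(U,V),z); print(n,P[n].round(4))
for n,U,V,z in[("win",168,362,.135),("mouth",182,303,.135),("button",204,217,.139)]:
    print("side",n,pt(s,*g(U,V),z).round(4))
for a,b in[("win","mouth"),("win","button"),("button","fintop"),("fintop","end"),("win","end")]:
    d=(P[a]-P[b])[:2];print(a,b,np.linalg.norm(d).round(4),np.degrees(np.arctan2(d[1],d[0])).round(1))
from scipy.spatial.transform import Rotation as R
print(R.from_quat(r.get_state()["eef_rot"]).as_matrix().round(3))
E
```

```text
win [0.4965 0.0261 0.135 ]
mouth [ 0.5088 -0.0078  0.135 ]
button [ 0.5267 -0.0522  0.139 ]
fintop [ 0.5555 -0.1338  0.161 ]
end [ 0.57   -0.1728  0.13  ]
side win [0.4955 0.0292 0.135 ]
side mouth [ 0.5078 -0.0029  0.135 ]
side button [ 0.5245 -0.0494  0.139 ]
win mouth 0.0361 109.8
win button 0.0839 111.1
button fintop 0.0865 109.4
fintop end 0.0416 110.4
win end 0.2121 110.3
[[-0.975  0.223 -0.   ]
 [ 0.223  0.975 -0.001]
 [-0.    -0.001 -1.   ]]
```

Request:
{"fn": "step_arm", "kwargs": {
  "steps": [
    [0,0,-0.7,0,0,9.5,1],
    [0,0,-0.7,0,0,9.5,1],
    [0,0,-0.7,0,0,9.5,1],
    [0,0,-0.7,0,0,9.5,1],
    [0,0,-0.7,0,0,9.5,1],
    [0,0,-0.7,0,0,9.5,1]
  ],
  "force": 20
}}

```text
clock: 0.95
tool_pos: [0.1391, 0.6091, 0.2977]
eef_rot: [0.575, 0.818, -0.0, 0.0]
contact_force: [-0.5, -0.1, 0.7]
opening: 0.339
finger_force: 0.0
```

Request:
{"fn": "step_arm", "kwargs": {
  "steps": [
    [-5,1.2,0,0,0,0,1],
    [-5,1.2,0,0,0,0,1],
    [-5,1.2,0,0,0,0,1],
    [-5,1.2,0,0,0,0,1],
    [-5,1.2,0,0,0,0,1],
    [-5,1.2,0,0,0,0,1],
    [-5,1.2,0,0,0,0,1],
    [-5,1.2,0,0,0,0,1]
  ]
}}

```text
clock: 1.95
tool_pos: [0.3678, 0.2654, 0.2978]
eef_rot: [0.573, 0.82, 0.0, 0.0]
contact_force: [1.4, 0.3, -0.4]
opening: 0.005
finger_force: 0.0
```

Request:
{"fn": "step_arm", "kwargs": {
  "steps": [
    [-5,0.5,0,0,0,0,1],
    [-5,0.5,0,0,0,0,1],
    [-5,0.5,0,0,0,0,1],
    [-5,0.5,0,0,0,0,1],
    [-5,0.5,0,0,0,0,1],
    [-5,0.5,0,0,0,0,1],
    [-5,0.5,0,0,0,0,1],
    [0,0,0,0,0,0,1]
  ]
}}

```text
clock: 2.95
tool_pos: [0.5213, -0.0546, 0.2976]
eef_rot: [0.576, 0.818, -0.001, 0.001]
contact_force: [-0.5, 0.5, -0.2]
opening: 0.004
finger_force: 0.0
```

```bash
cat >> h.py <<'E'
from scipy.spatial.transform import Rotation as R
def stat(target=None):
    s=r.get_state(); M=R.from_quat(s["eef_rot"]).as_matrix(); p=s["tool_pos"]
    print("t",s["clock"],"p",p.round(4),"yaw x",np.degrees(np.arctan2(M[1,0],M[0,0])).round(1),"F",s["contact_force"].round(1),"zdir",M[:,2].round(3))
    if target is not None: print("tool delta cm",(M.T@(np.array(target)-p)*100).round(2))
    return s,M,p
E
python3 - <<'E'
from h import *; import cv2
stat((.5655,-.161,.17))
s=r.snapshot("wrist"); cv2.imwrite("pics/w1.png",s["pixels"][:,:,::-1])
print(s["fx"],np.array(s["cam_to_world"]).round(3))
E
```

```text
t 2.95 p [ 0.5213 -0.0546  0.2976] yaw x 109.7 F [-0.5  0.5 -0.2] zdir [ 0.001 -0.002 -1.   ]
tool delta cm [-11.47   0.58  12.79]
291.7249660152909 [[ 0.942  0.319  0.107  0.494]
 [ 0.336 -0.893 -0.3    0.023]
 [ 0.     0.319 -0.948  0.427]
 [ 0.     0.     0.     1.   ]]
```

View pics/w1.png

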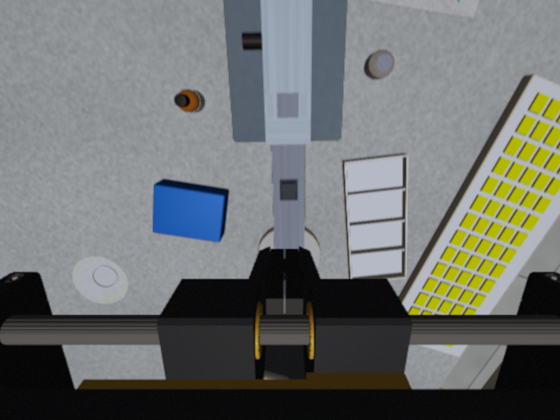

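The wrist view shows the window at (288,105), the mouth at (288,143) and the button at (289,187). The boom is aligned with the tool's x.

Run:
```python
from h import *
s=r.snapshot("wrist")
for n,u,v,z in[("win",288,105,.135),("mouth",288,143,.135),("button",289,187,.139)]: print(n,pt(s,u,v,z).round(4))
_,M,p=stat()
b=np.array([.526,-.0512]);d=np.array([-.342,.94])
print("behind fin:");stat((*(b-d*.115),.19))
```

```text
win [0.4953 0.0297 0.135 ]
mouth [ 0.5074 -0.0035  0.135 ]
button [ 0.5234 -0.0442  0.139 ]
t 3.05 p [ 0.52   -0.0498  0.2974] yaw x 110.1 F [-0.4 -0.3 -0.4] zdir [-0.001  0.001 -1.   ]
behind fin:
t 3.05 p [ 0.52   -0.0498  0.2974] yaw x 110.1 F [-0.4 -0.3 -0.4] zdir [-0.001  0.001 -1.   ]
tool delta cm [-11.85   0.51  10.73]
```

Request:
{"fn": "step_arm", "kwargs": {
  "steps": [
    [-4,0.2,1.5,0,0,0,1],
    [-4,0.2,1.5,0,0,0,1],
    [-4,0,1.5,0,0,0,1],
    [0,0,2,0,0,0,1],
    [0,0,2,0,0,0,1],
    [0,0,2,0,0,0,1],
    [0,0,1,0,0,0,1],
    [0,0,0,0,0,0,1]
  ]
}}

```text
clock: 4.05
tool_pos: [0.5651, -0.1599, 0.1823]
eef_rot: [0.572, 0.82, 0.0, -0.001]
contact_force: [0.4, 0.2, -0.1]
opening: 0.008
finger_force: 0.0
```

Run:
```python
from h import *; import cv2
stat((.563,-.155,.159))
a=r.snapshot("side");t=r.snapshot("top")
A=cv2.resize(a["pixels"][60:260,230:430],None,fx=3,fy=3);B=cv2.resize(t["pixels"][150:300,250:450][:, :],None,fx=2,fy=2)
im=np.zeros((600,800,3),np.uint8);im[:,:400]=A[:, :400];im[:300,400:]=B;cv2.imwrite("pics/c2.png",cv2.convertScaleAbs(im[:,:,::-1],alpha=1.4))
```

```text
t 4.05 p [ 0.5651 -0.1599  0.1823] yaw x 110.2 F [ 0.4  0.2 -0.1] zdir [-0.001  0.001 -1.   ]
tool delta cm [ 0.52 -0.03  2.33]
```

View pics/c2.png

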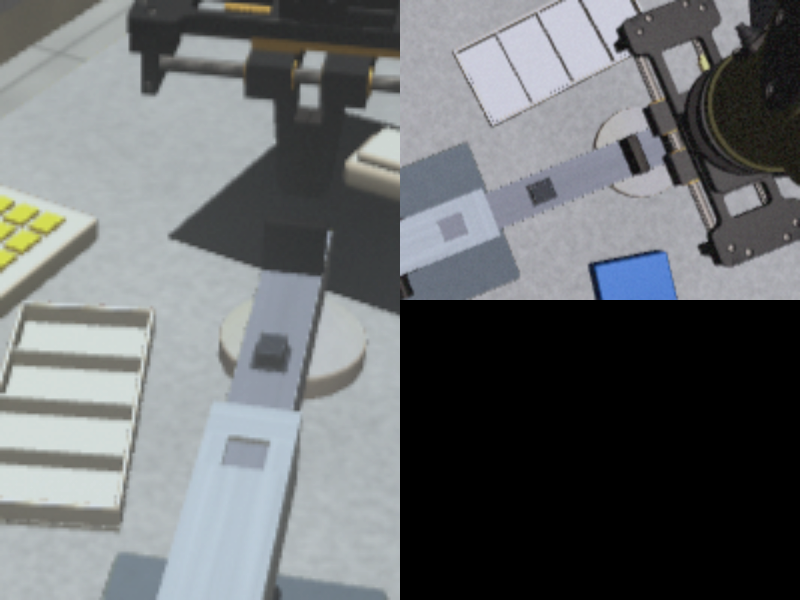

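The closed fingers are behind the fin, clear and centred. I'll descend, then push.

Request:
{"fn": "step_arm", "kwargs": {
  "steps": [
    [0,0,1.2,0,0,0,1],
    [0,0,1.1,0,0,0,1],
    [0.4,0,0,0,0,0,1],
    [0.4,0,0,0,0,0,1],
    [0.3,0,0,0,0,0,1],
    [0.3,0,0,0,0,0,1],
    [0.3,0,0,0,0,0,1]
  ]
}}

```text
clock: 5.03
tool_pos: [0.5602, -0.1466, 0.16]
eef_rot: [0.573, 0.82, -0.0, 0.002]
contact_force: [1.5, -5.0, -2.5]
opening: 0.0
finger_force: 2.6
```

Request:
{"fn": "step_arm", "kwargs": {
  "steps": [
    [0.3,0,0,0,0,0,1],
    [0.3,0,0,0,0,0,1],
    [0.3,0,0,0,0,0,1],
    [0,0,0,0,0,0,1]
  ]
}}

```text
clock: 5.52
tool_pos: [0.5571, -0.1383, 0.16]
eef_rot: [0.573, 0.819, -0.0, 0.001]
contact_force: [1.6, -4.3, -1.6]
opening: 0.007
finger_force: 2.5
```

Request:
{"fn": "step_arm", "kwargs": {
  "steps": [
    [0.3,0,0,0,0,0,1],
    [0.3,0,0,0,0,0,1],
    [0.3,0,0,0,0,0,1],
    [0,0,0,0,0,0,1]
  ]
}}

```text
clock: 6.02
tool_pos: [0.5536, -0.1292, 0.16]
eef_rot: [0.573, 0.82, -0.0, 0.001]
contact_force: [1.2, -4.6, 0.3]
opening: 0.004
finger_force: 2.3
```

Run:
```python
from h import *; import cv2
stat()
a=r.snapshot("side");t=r.snapshot("top")
A=cv2.resize(a["pixels"][120:270,270:370],None,fx=4,fy=4,interpolation=2);B=cv2.resize(t["pixels"][195:305,250:350],None,fx=4,fy=4,interpolation=2)
im=np.zeros((600,800,3),np.uint8);im[:,:400]=A;im[:440,400:]=B;cv2.imwrite("pics/c3.png",cv2.convertScaleAbs(im[:,:,::-1],alpha=1.4))
```

```text
t 6.025 p [ 0.5536 -0.1292  0.16  ] yaw x 110.1 F [ 1.2 -4.6  0.3] zdir [ 0.001 -0.001 -1.   ]
```

View pics/c3.png

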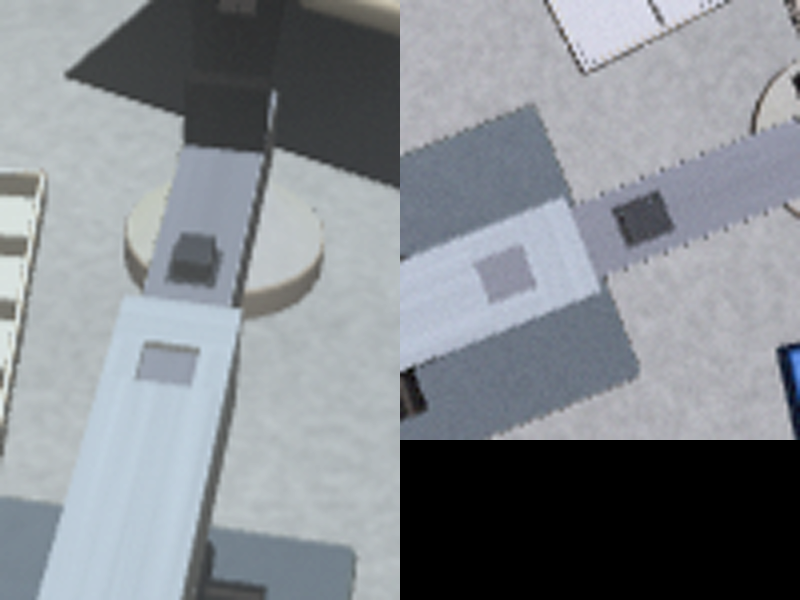

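Run:
```python
from h import *
t=r.snapshot("top"); s=r.snapshot("side")
f=lambda U,V:((U+.5)/4-.5+250,(V+.5)/4-.5+195)
g=lambda U,V:((U+.5)/4-.5+270,(V+.5)/4-.5+120)
d=np.array([-.342,.94,0])
for nm,c,h,w,m,b in[("top",t,f,(106,273),(184,245),(244,217)),("side",s,g,(168,362),(182,303),(198,246))]:
    W=pt(c,*h(*w),.135);m=pt(c,*h(*m),.135);B=pt(c,*h(*b),.139);print(nm,W.round(4),m.round(4),B.round(4),"boom",.111-(W-B)@d,.111+.036-.072+0-(m-B)@d, "s",W@d,B@d,(stat()[2]@d))
```

```text
t 6.225 p [ 0.5536 -0.129   0.1599] yaw x 110.1 F [ 1.5 -4.1  1.3] zdir [ 0.001 -0.001 -1.   ]
top [0.4967 0.0259 0.135 ] [ 0.5083 -0.0082  0.135 ] [ 0.5199 -0.0343  0.139 ] boom 0.04649704451442632 0.046509663876177096 s -0.145557964011512 -0.21006091949708566 -0.3106183081217423
t 6.225 p [ 0.5536 -0.129   0.1599] yaw x 110.1 F [ 1.5 -4.1  1.3] zdir [ 0.001 -0.001 -1.   ]
side [0.4955 0.0292 0.135 ] [ 0.5078 -0.0029  0.135 ] [ 0.5174 -0.0319  0.139 ] boom 0.04613719992936584 0.044527324425676654 s -0.14204360376136846 -0.20690640383200262 -0.3106183081217423
```

Both cameras put the boom at about 0.046. I'll push 14 mm more, so that it reaches about 0.060.

Request:
{"fn": "step_arm", "kwargs": {
  "steps": [
    [0.3,0,0,0,0,0,1],
    [0.3,0,0,0,0,0,1],
    [0.3,0,0,0,0,0,1],
    [0.3,0,0,0,0,0,1],
    [0.2,0,0,0,0,0,1],
    [0,0,0,0,0,0,1],
    [0,0,0,0,0,0,1]
  ]
}}

```text
clock: 7.1
tool_pos: [0.5485, -0.1155, 0.1599]
eef_rot: [0.573, 0.82, -0.0, 0.0]
contact_force: [-0.6, -4.2, 2.8]
opening: 0.006
finger_force: 2.3
```

Run:
```python
from h import *; import cv2
_,_,p=stat(); print(p@[-.342,.94,0],p@[.94,.342,0])
a=r.snapshot("side");t=r.snapshot("top")
A=cv2.resize(a["pixels"][120:270,270:370],None,fx=4,fy=4,interpolation=2);B=cv2.resize(t["pixels"][195:305,250:350],None,fx=4,fy=4,interpolation=2)
im=np.zeros((600,800,3),np.uint8);im[:,:400]=A;im[:440,400:]=B;cv2.imwrite("pics/c4.png",cv2.convertScaleAbs(im[:,:,::-1],alpha=1.4))
```

```text
t 7.1 p [ 0.5485 -0.1155  0.1599] yaw x 110.1 F [-0.6 -4.2  2.8] zdir [ 0. -0. -1.]
-0.29611471473363477 0.47611258913280186
```

View pics/c4.png

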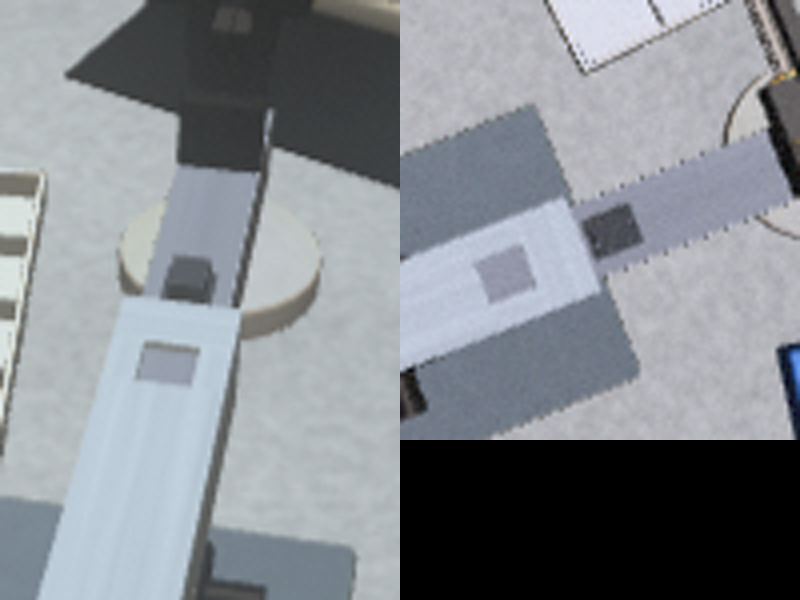

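Request:
{"fn": "step_arm", "kwargs": {
  "steps": [
    [-1,0,0,0,0,0,1],
    [0,0,-2.5,0,0,0,1],
    [0,0,-2.5,0,0,0,1],
    [3,0,0,0,0,0,1],
    [4,0,0,0,0,0,1],
    [2.8,0,0,0,0,0,1],
    [0,0,2,0,0,0,1],
    [0,0,0,0,0,0,1]
  ]
}}

```text
clock: 8.2
tool_pos: [0.5168, -0.0313, 0.1885]
eef_rot: [0.572, 0.82, -0.001, -0.002]
contact_force: [0.3, -0.4, 0.5]
opening: 0.008
finger_force: 0.0
```

Run:
```python
from h import *
_,_,p=stat((.476*.94+.342*.2081,.476*.342-.94*.2081,.158)); print(p@[-.342,.94,0],p@[.94,.342,0])
```

```text
t 8.2 p [ 0.5168 -0.0313  0.1885] yaw x 110.2 F [ 0.3 -0.4  0.5] zdir [-0.004  0.001 -1.   ]
tool delta cm [-0.22  0.12  3.05]
-0.20615639829981577 0.47514034778920755
```

Request:
{"fn": "step_arm", "kwargs": {
  "steps": [
    [-0.2,0.1,1.5,0,0,0,1],
    [0,0,1.4,0,0,0,1],
    [0,0,0,0,0,0,1],
    [0,0,0,0,0,0,1]
  ]
}}

```text
clock: 8.7
tool_pos: [0.5199, -0.0342, 0.1606]
eef_rot: [0.573, 0.82, -0.0, -0.0]
contact_force: [-0.8, -0.9, 0.9]
opening: 0.007
finger_force: 0.0
```

Run:
```python
from h import *; import cv2
_,_,p=stat((.476*.94+.342*.2081,.476*.342-.94*.2081,.147)); print(p@[-.342,.94,0],p@[.94,.342,0])
a=r.snapshot("side")
cv2.imwrite("pics/c5.png",cv2.convertScaleAbs(cv2.resize(a["pixels"][140:240,260:380],None,fx=6,fy=6,interpolation=2)[:,:,::-1],alpha=1.6))
```

```text
t 8.7 p [ 0.5199 -0.0342  0.1606] yaw x 110.1 F [-0.8 -0.9  0.9] zdir [-0.  0. -1.]
tool delta cm [ 0.17 -0.07  1.36]
-0.20993512439991666 0.47699220752285054
```

View pics/c5.png

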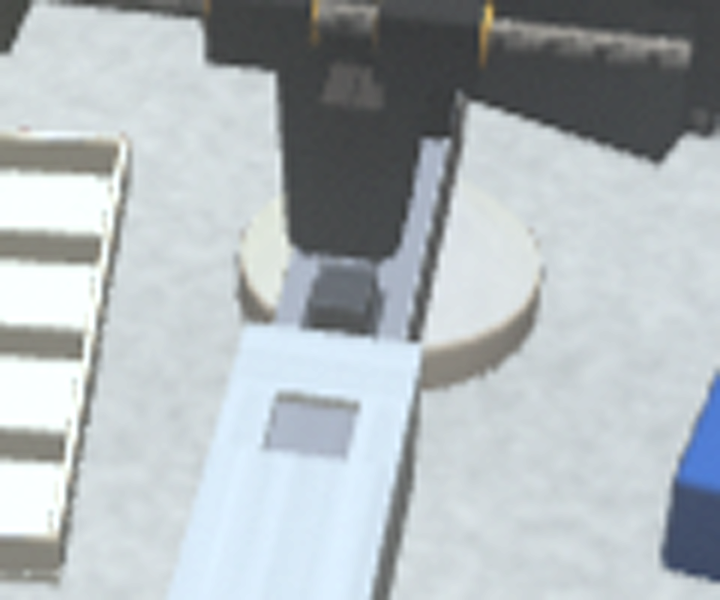

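Run:
```python
from h import *
s=r.snapshot("side");d=np.array([-.342,.94,0]);l=np.array([.94,.342,0])
f=lambda U,V:((U+.5)/6-.5+260,(V+.5)/6-.5+140)
for n,U,V,z in[("tipedge",345,256,.1436),("btop front",342,305,.139),("btop back",347,264,.139),("rim",332,333,.135),("bbottomfront",340,332,.130),("win",312,428,.135)]:
    P=pt(s,*f(U,V),z);print(n,P.round(4),(P@d).round(4),(P@l).round(4))
```

```text
tipedge [ 0.5158 -0.0223  0.1436] -0.1973 0.4772
btop front [ 0.5095 -0.0098  0.139 ] -0.1835 0.4755
btop back [ 0.5166 -0.0251  0.139 ] -0.2003 0.477
rim [ 0.5084 -0.0034  0.135 ] -0.1771 0.4768
bbottomfront [ 0.5099 -0.0104  0.13  ] -0.1842 0.4757
win [0.4947 0.0307 0.135 ] -0.1403 0.4755
```

Request:
{"fn": "step_arm", "kwargs": {
  "steps": [
    [0.25,0,0,0,0,0,1],
    [0,0,0.4,0,0,0,1],
    [0,0,0.3,0,0,0,1],
    [0,0,0.2,0,0,0,1],
    [0,0,0,0,0,0,1]
  ]
}}

```text
clock: 9.43
tool_pos: [0.5192, -0.0314, 0.1518]
eef_rot: [0.573, 0.82, 0.0, 0.0]
contact_force: [-0.1, 0.9, 5.0]
opening: 0.006
finger_force: 2.1
```

Request:
{"fn": "step_arm", "kwargs": {
  "steps": [
    [0,0,0.2,0,0,0,1],
    [0,0,0.2,0,0,0,1],
    [0,0,0,0,0,0,1]
  ]
}}

```text
clock: 9.8
tool_pos: [0.5192, -0.0314, 0.1477]
eef_rot: [0.573, 0.82, 0.0, 0.0]
contact_force: [-0.5, 1.8, 5.8]
opening: -0.001
finger_force: 2.8
```

Request:
{"fn": "step_arm", "kwargs": {
  "steps": [
    [0,0,0.1,0,0,0,1],
    [0,0,0,0,0,0,1]
  ]
}}

```text
clock: 10.05
tool_pos: [0.5192, -0.0315, 0.1475]
eef_rot: [0.573, 0.82, 0.0, 0.0]
contact_force: [-2.7, 2.6, 11.6]
opening: 0.008
finger_force: 5.9
```

Request:
{"fn": "step_arm", "kwargs": {
  "steps": [
    [0,0,0.05,0,0,0,1],
    [0,0,0,0,0,0,1]
  ]
}}

```text
clock: 10.3
tool_pos: [0.5192, -0.0314, 0.1474]
eef_rot: [0.573, 0.82, 0.001, 0.0]
contact_force: [-2.7, 1.7, 17.0]
opening: 0.006
finger_force: 8.3
```

Request:
{"fn": "step_arm", "kwargs": {
  "steps": [
    [0.2,0,-0.01,0,0,0,1],
    [0.2,0,0,0,0,0,1],
    [0,0,0,0,0,0,1]
  ]
}}

```text
clock: 10.68
tool_pos: [0.5189, -0.0307, 0.1475]
eef_rot: [0.574, 0.819, -0.0, 0.002]
contact_force: [-0.2, -3.9, 12.5]
opening: 0.009
finger_force: 6.1
```

Request:
{"fn": "step_arm", "kwargs": {
  "steps": [
    [0.2,0,0,0,0,0,1],
    [0.2,0,0,0,0,0,1],
    [0,0,0,0,0,0,1]
  ]
}}

```text
clock: 11.05
tool_pos: [0.5176, -0.0272, 0.1475]
eef_rot: [0.574, 0.819, -0.0, 0.003]
contact_force: [-0.9, -4.6, 11.7]
opening: 0.007
finger_force: 6.1
```

Request:
{"fn": "step_arm", "kwargs": {
  "steps": [
    [0.2,0,0,0,0,0,1],
    [0.15,0,0,0,0,0,1],
    [0,0,0,0,0,0,1]
  ]
}}

```text
clock: 11.42
tool_pos: [0.5164, -0.024, 0.1474]
eef_rot: [0.574, 0.819, -0.0, 0.003]
contact_force: [-0.9, -5.5, 12.6]
opening: 0.008
finger_force: 6.2
```

Run:
```python
from h import *; import cv2
_,_,p=stat(); print(p@[-.342,.94,0],p@[.94,.342,0])
a=r.snapshot("side")
cv2.imwrite("pics/c6.png",cv2.convertScaleAbs(cv2.resize(a["pixels"][140:240,260:380],None,fx=6,fy=6,interpolation=2)[:,:,::-1],alpha=1.6))
```

```text
t 11.425 p [ 0.5164 -0.024   0.1474] yaw x 110.0 F [-0.9 -5.5 12.6] zdir [ 0.004 -0.003 -1.   ]
-0.1991558206284883 0.4772165750512171
```

View pics/c6.png

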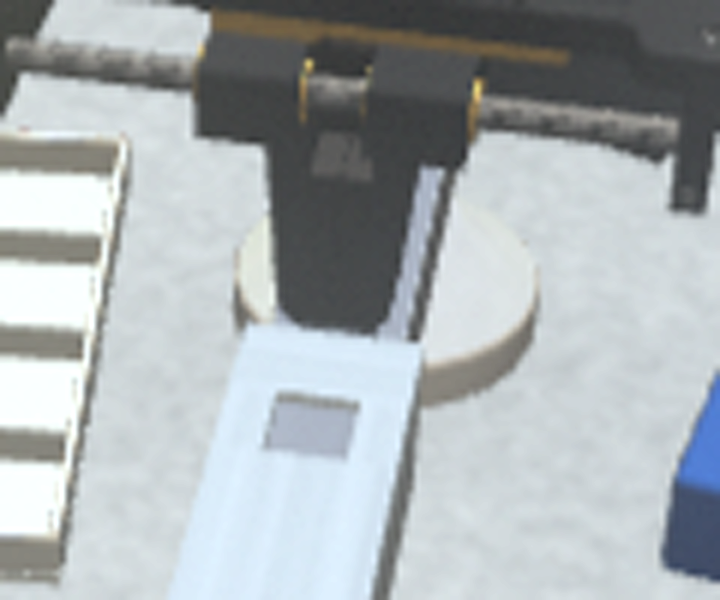

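Request:
{"fn": "step_arm", "kwargs": {
  "steps": [
    [0.2,0,0,0,0,0,1],
    [0.2,0,0,0,0,0,1],
    [0,0,0,0,0,0,1]
  ]
}}

```text
clock: 11.85
tool_pos: [0.5149, -0.0202, 0.1474]
eef_rot: [0.574, 0.819, -0.0, 0.002]
contact_force: [0.1, -5.8, 12.2]
opening: 0.005
finger_force: 6.3
```

Request:
{"fn": "step_arm", "kwargs": {
  "steps": [
    [0.1,0,0,0,0,0,1],
    [0,0,0,0,0,0,1],
    [0,0,0,0,0,0,1]
  ]
}}

```text
clock: 12.22
tool_pos: [0.5146, -0.0194, 0.1475]
eef_rot: [0.574, 0.819, -0.0, 0.002]
contact_force: [0.2, -4.5, 12.8]
opening: 0.001
finger_force: 6.2
```

Request:
{"fn": "step_arm", "kwargs": {
  "steps": [
    [0.1,0,0,0,0,0,1],
    [0,0,0,0,0,0,1],
    [-0.3,0,0,0,0,0,1],
    [0,0,-0.2,0,0,0,1],
    [0,0,-2,0,0,0,1],
    [0,0,-3,0,0,0,1],
    [0,0,0,0,0,0,1]
  ]
}}

```text
clock: 13.1
tool_pos: [0.5149, -0.0187, 0.1994]
eef_rot: [0.573, 0.82, 0.001, 0.001]
contact_force: [0.2, 0.3, -0.9]
opening: 0.008
finger_force: 0.0
```

Run:
```python
from h import *; import cv2
_,_,p=stat(); d=np.array([-.342,.94,0]);l=np.array([.94,.342,0]);print(p@d,p@l)
# brightness along boom axis at boom-top height, side camera
s=r.snapshot("side"); T=np.linalg.inv(s["cam_to_world"]); g=cv2.cvtColor(s["pixels"],cv2.COLOR_RGB2GRAY)
def pr(x):
    c=T[:3,:3]@x+T[:3,3]; return int(round(s["cx"]+s["fx"]*c[0]/c[2])),int(round(s["cy"]+s["fy"]*c[1]/c[2]))
for ss in np.arange(-.29,-.16,.003):
    print(round(ss,3),[int(g[v,u]) for u,v in(pr(ss*d+(.4765+o)*l+[0,0,.132]) for o in(-.012,-.004,0,.004,.012))],end=" ")
```

```text
t 13.1 p [ 0.5149 -0.0187  0.1994] yaw x 110.1 F [ 0.2  0.3 -0.9] zdir [ 0.003 -0.001 -1.   ]
-0.19364129532017726 0.4776163370285864
-0.29 [40, 40, 43, 42, 42] -0.287 [41, 39, 43, 44, 43] -0.284 [41, 41, 43, 43, 43] -0.281 [41, 40, 43, 43, 43] -0.278 [42, 41, 43, 45, 44] -0.275 [41, 42, 43, 44, 44] -0.272 [43, 42, 45, 45, 44] -0.269 [43, 43, 44, 45, 44] -0.266 [43, 42, 45, 45, 43] -0.263 [43, 44, 45, 45, 46] -0.26 [43, 44, 46, 44, 45] -0.257 [45, 45, 46, 46, 45] -0.254 [104, 82, 61, 49, 50] -0.251 [115, 113, 80, 99, 85] -0.248 [114, 113, 107, 114, 112] -0.245 [114, 113, 113, 115, 117] -0.242 [114, 113, 112, 115, 118] -0.239 [114, 113, 112, 115, 117] -0.236 [114, 113, 112, 115, 117] -0.233 [115, 113, 112, 115, 118] -0.23 [114, 113, 112, 114, 117] -0.227 [113, 113, 113, 114, 117] -0.224 [114, 112, 113, 115, 118] -0.221 [114, 112, 113, 114, 117] -0.218 [113, 113, 113, 114, 117] -0.215 [114, 112, 112, 114, 117] -0.212 [113, 112, 112, 115, 118] -0.209 [114, 113, 113, 114, 116] -0.206 [114, 113, 113, 114, 116] -0.203 [115, 112, 113, 115, 117] -0.2 [114, 112, 113, 115, 116] -0.197 [114, 113, 112, 114, 116] -0.194 [115, 113, 112, 114, 116] -0.191 [114, 113, 113, 114, 115] -0.188 [114, 91, 105, 97, 116] -0.185 [114, 70, 80, 77, 116] -0.182 [130, 84, 114, 71, 133] -0.179 [143, 133, 140, 131, 143] -0.176 [145, 146, 146, 146, 145] -0.173 [147, 147, 147, 147, 147] -0.17 [145, 145, 144, 145, 146] -0.167 [144, 144, 144, 144, 145] -0.164 [144, 145, 145, 146, 145] -0.161 [144, 145, 144, 144, 144]
```

The button is under the rim and staying down, with the boom at about 0.073. Next I'll go behind the fin and push.

Request:
{"fn": "step_arm", "kwargs": {
  "steps": [
    [-3.5,0,0,0,0,0,1],
    [-4,0,0,0,0,0,1],
    [-3.3,-0.1,0,0,0,0,1],
    [0,0,0,0,0,0,1],
    [0,0,2,0,0,0,1],
    [0,0,2,0,0,0,1],
    [0,0,0,0,0,0,1]
  ]
}}

```text
clock: 14.02
tool_pos: [0.5483, -0.1182, 0.1562]
eef_rot: [0.572, 0.82, -0.001, -0.003]
contact_force: [0.6, -1.2, 0.9]
opening: 0.007
finger_force: 0.0
```

Run:
```python
from h import *
_,_,p=stat(); d=np.array([-.342,.94,0]);l=np.array([.94,.342,0]);print(p@d,p@l)
```

```text
t 14.025 p [ 0.5483 -0.1182  0.1562] yaw x 110.2 F [ 0.6 -1.2  0.9] zdir [-0.005  0.002 -1.   ]
-0.298611143573455 0.47495957519625115
```

Request:
{"fn": "step_arm", "kwargs": {
  "steps": [
    [0.4,0,0,0,0,0,1],
    [0.4,0,0,0,0,0,1],
    [0.4,0,0,0,0,0,1],
    [0.3,0,0,0,0,0,1],
    [0.3,0,0,0,0,0,1],
    [0.3,0,0,0,0,0,1],
    [0,0,0,0,0,0,1]
  ]
}}

```text
clock: 14.9
tool_pos: [0.5439, -0.1024, 0.1585]
eef_rot: [0.573, 0.819, -0.001, 0.002]
contact_force: [0.9, -4.4, -2.3]
opening: 0.002
finger_force: 2.5
```

Request:
{"fn": "step_arm", "kwargs": {
  "steps": [
    [0.3,0,0,0,0,0,1],
    [0.3,0,0,0,0,0,1],
    [0.3,0,0,0,0,0,1],
    [0.3,0,0,0,0,0,1],
    [0.3,0,0,0,0,0,1],
    [0.3,0,0,0,0,0,1],
    [0.3,0,0,0,0,0,1],
    [0,0,0,0,0,0,1]
  ]
}}

```text
clock: 15.9
tool_pos: [0.5368, -0.0835, 0.1586]
eef_rot: [0.574, 0.819, -0.001, 0.002]
contact_force: [1.5, -7.0, -1.3]
opening: 0.005
finger_force: 3.3
```

```bash
cat > w.py <<'E'
from h import *
import cv2
d=np.array([-.342,.94,0]);l=np.array([.94,.342,0]);_,_,p=stat();print("s",p@d,p@l,"boom~",.0608+p@d+.2961)
s=r.snapshot("side"); T=np.linalg.inv(s["cam_to_world"]); g=cv2.cvtColor(s["pixels"],cv2.COLOR_RGB2GRAY)
def pr(x):
    c=T[:3,:3]@x+T[:3,3]; return int(round(s["cx"]+s["fx"]*c[0]/c[2])),int(round(s["cy"]+s["fy"]*c[1]/c[2]))
for ss in np.arange(-.165,-.12,.003):
    print(round(ss,3),[int(g[v,u]) for u,v in(pr(ss*d+(.4765+o)*l+[0,0,.135]) for o in(-.014,-.008,-.004,0,.004,.008,.014))])
E
python3 w.py
```

```text
t 15.9 p [ 0.5368 -0.0835  0.1586] yaw x 110.0 F [ 1.5 -7.  -1.3] zdir [ 0.003 -0.004 -1.   ]
s -0.26207668852899835 0.4759951180922026 boom~ 0.09482331147100162
-0.165 [144, 144, 143, 144, 143, 143, 143]
-0.162 [144, 144, 143, 144, 144, 143, 144]
-0.159 [143, 144, 143, 144, 144, 144, 143]
-0.156 [144, 145, 144, 144, 145, 144, 144]
-0.153 [146, 135, 116, 136, 116, 145, 145]
-0.15 [145, 97, 89, 79, 91, 97, 144]
-0.147 [146, 67, 74, 72, 75, 102, 143]
-0.144 [146, 66, 66, 60, 66, 89, 143]
-0.141 [144, 65, 74, 67, 76, 105, 144]
-0.138 [146, 114, 106, 110, 106, 113, 143]
-0.135 [145, 113, 113, 114, 114, 109, 143]
-0.132 [145, 113, 113, 114, 114, 109, 143]
-0.129 [147, 141, 136, 140, 132, 135, 145]
-0.126 [147, 143, 143, 143, 146, 143, 146]
-0.123 [146, 143, 143, 143, 146, 143, 147]
-0.12 [147, 143, 143, 143, 146, 143, 147]
```

Request:
{"fn": "step_arm", "kwargs": {
  "steps": [
    [0.2,0,0,0,0,0,1],
    [0.2,0,0,0,0,0,1],
    [0.2,0,0,0,0,0,1],
    [0,0,0,0,0,0,1]
  ]
}}

```text
clock: 16.45
tool_pos: [0.5348, -0.0781, 0.1586]
eef_rot: [0.574, 0.819, -0.001, 0.002]
contact_force: [0.8, -6.8, -2.1]
opening: 0.002
finger_force: 3.6
```

```bash
python3 w.py
```

```text
t 16.45 p [ 0.5348 -0.0781  0.1586] yaw x 110.0 F [ 0.8 -6.8 -2.1] zdir [ 0.003 -0.004 -1.   ]
s -0.2562777083901979 0.47596983828095474 boom~ 0.10062229160980204
-0.165 [143, 143, 144, 143, 143, 143, 143]
-0.162 [144, 144, 144, 144, 144, 143, 143]
-0.159 [143, 145, 144, 144, 144, 143, 144]
-0.156 [145, 145, 144, 144, 145, 144, 145]
-0.153 [146, 135, 116, 135, 117, 145, 146]
-0.15 [146, 96, 88, 79, 92, 96, 144]
-0.147 [146, 67, 74, 73, 76, 94, 144]
-0.144 [146, 65, 69, 70, 71, 86, 143]
-0.141 [145, 71, 71, 71, 70, 97, 143]
-0.138 [147, 65, 62, 67, 66, 88, 144]
-0.135 [146, 81, 92, 73, 94, 109, 143]
-0.132 [145, 110, 110, 106, 111, 110, 144]
-0.129 [147, 142, 137, 140, 132, 135, 146]
-0.126 [147, 143, 143, 143, 146, 144, 147]
-0.123 [147, 144, 142, 143, 146, 144, 147]
-0.12 [148, 144, 143, 144, 146, 143, 147]
```

Request:
{"fn": "step_arm", "kwargs": {
  "steps": [
    [0.15,0,0,0,0,0,1],
    [0.15,0,0,0,0,0,1],
    [0,0,0,0,0,0,1]
  ]
}}

```text
clock: 16.88
tool_pos: [0.5337, -0.0753, 0.1585]
eef_rot: [0.574, 0.819, -0.001, 0.002]
contact_force: [2.3, -7.0, -2.3]
opening: 0.004
finger_force: 3.6
```

```bash
python3 w.py
```

```text
t 16.875 p [ 0.5337 -0.0753  0.1585] yaw x 110.0 F [ 2.3 -7.  -2.3] zdir [ 0.003 -0.004 -1.   ]
s -0.2533138968807935 0.47590509434099526 boom~ 0.10358610311920649
-0.165 [144, 143, 143, 144, 143, 143, 143]
-0.162 [144, 144, 143, 144, 144, 144, 144]
-0.159 [144, 143, 144, 143, 144, 144, 143]
-0.156 [143, 145, 143, 144, 145, 143, 144]
-0.153 [146, 135, 115, 136, 117, 146, 145]
-0.15 [144, 97, 88, 79, 91, 96, 144]
-0.147 [147, 67, 74, 72, 76, 94, 143]
-0.144 [147, 65, 71, 71, 71, 86, 143]
-0.141 [145, 70, 70, 70, 71, 98, 144]
-0.138 [147, 72, 71, 73, 71, 88, 143]
-0.135 [146, 64, 65, 62, 67, 110, 143]
-0.132 [145, 73, 82, 63, 74, 110, 143]
-0.129 [147, 142, 134, 140, 126, 135, 146]
-0.126 [147, 143, 143, 143, 146, 144, 147]
-0.123 [147, 143, 142, 143, 146, 144, 147]
-0.12 [147, 144, 143, 144, 145, 143, 146]
```

Request:
{"fn": "step_arm", "kwargs": {
  "steps": [
    [0.15,0,0,0,0,0,1],
    [0.15,0,0,0,0,0,1],
    [0,0,0,0,0,0,1]
  ]
}}

```text
clock: 17.3
tool_pos: [0.5326, -0.0725, 0.1586]
eef_rot: [0.574, 0.819, -0.001, 0.002]
contact_force: [1.4, -7.3, -2.0]
opening: 0.004
finger_force: 3.6
```

```bash
python3 w.py
```

```text
t 17.3 p [ 0.5326 -0.0725  0.1586] yaw x 110.0 F [ 1.4 -7.3 -2. ] zdir [ 0.003 -0.004 -1.   ]
s -0.25031027855549665 0.47589027567242537 boom~ 0.10658972144450332
-0.165 [144, 143, 143, 143, 144, 144, 143]
-0.162 [143, 144, 144, 143, 144, 144, 143]
-0.159 [144, 143, 144, 144, 145, 144, 144]
-0.156 [144, 145, 143, 145, 145, 144, 144]
-0.153 [146, 135, 116, 136, 116, 146, 146]
-0.15 [145, 96, 88, 77, 92, 97, 144]
-0.147 [147, 67, 74, 71, 75, 102, 143]
-0.144 [146, 64, 70, 72, 70, 90, 144]
-0.141 [145, 69, 71, 70, 70, 98, 143]
-0.138 [146, 72, 70, 72, 70, 88, 143]
-0.135 [146, 63, 71, 71, 73, 109, 144]
-0.132 [144, 62, 67, 63, 63, 102, 144]
-0.129 [147, 138, 130, 135, 114, 134, 146]
-0.126 [146, 144, 144, 142, 146, 144, 147]
-0.123 [147, 144, 142, 143, 146, 143, 148]
-0.12 [147, 144, 143, 144, 146, 143, 147]
```

Request:
{"fn": "step_arm", "kwargs": {
  "steps": [
    [0.1,0,0,0,0,0,1],
    [0.1,0,0,0,0,0,1],
    [0,0,0,0,0,0,1]
  ]
}}

```text
clock: 17.73
tool_pos: [0.5317, -0.07, 0.1585]
eef_rot: [0.574, 0.819, -0.001, 0.002]
contact_force: [1.3, -5.3, -0.9]
opening: 0.005
finger_force: 2.5
```

Request:
{"fn": "step_arm", "kwargs": {
  "steps": [
    [0.1,0,0,0,0,0,1],
    [0,0,0,0,0,0,1]
  ]
}}

```text
clock: 17.98
tool_pos: [0.5311, -0.0683, 0.1585]
eef_rot: [0.573, 0.819, -0.001, 0.001]
contact_force: [0.3, -5.6, -0.2]
opening: 0.006
finger_force: 2.5
```

```bash
python3 w.py
```

```text
t 17.975 p [ 0.5311 -0.0683  0.1585] yaw x 110.0 F [ 0.3 -5.6 -0.2] zdir [ 0.001 -0.002 -1.   ]
s -0.24582985153759718 0.4758482835459147 boom~ 0.11107014846240279
-0.165 [143, 143, 143, 143, 144, 143, 143]
-0.162 [144, 144, 143, 144, 144, 144, 144]
-0.159 [143, 144, 144, 144, 144, 144, 144]
-0.156 [144, 144, 144, 144, 117, 144, 145]
-0.153 [146, 132, 75, 89, 75, 146, 146]
-0.15 [145, 67, 70, 71, 71, 97, 144]
-0.147 [147, 61, 70, 71, 71, 102, 144]
-0.144 [146, 61, 71, 71, 71, 89, 144]
-0.141 [145, 60, 70, 70, 71, 98, 144]
-0.138 [147, 56, 70, 71, 71, 88, 144]
-0.135 [145, 56, 56, 60, 58, 109, 144]
-0.132 [145, 57, 57, 56, 57, 102, 144]
-0.129 [147, 137, 129, 133, 111, 134, 145]
-0.126 [148, 143, 143, 143, 147, 144, 147]
-0.123 [147, 144, 143, 143, 147, 144, 148]
-0.12 [148, 144, 143, 144, 146, 143, 147]
```

The button has popped up: the push force dropped from 7.3 to 5.5 N, and the button now covers the window's rear edge. The boom is at about 0.111, so I'll back off.

Request:
{"fn": "step_arm", "kwargs": {
  "steps": [
    [-1,0,0,0,0,0,1],
    [-1,0,0,0,0,0,1],
    [0,0,-3,0,0,0,1],
    [0,0,-4,0,0,0,1],
    [0,0,-4,0,0,0,1],
    [0,0,0,0,0,0,1],
    [0,0,0,0,0,0,1]
  ]
}}

```text
clock: 18.9
tool_pos: [0.537, -0.0851, 0.2677]
eef_rot: [0.573, 0.82, -0.0, -0.001]
contact_force: [-0.8, -0.7, 0.2]
opening: 0.006
finger_force: 0.0
```

```bash
python3 w.py
python3 - <<'E'
from h import *; import cv2
# bystander shift check vs. first pictures
for n in("top","side"):
    a=cv2.cvtColor(cv2.imread(f"pics/{n}0.png"),6);b=cv2.cvtColor(r.snapshot(n)["pixels"],7)
    m=cv2.morphologyEx((cv2.absdiff(a,b)>25).astype(np.uint8),cv2.MORPH_OPEN,np.ones((3,3)))
    print(n,[list(x[:5]) for x in cv2.connectedComponentsWithStats(m)[2][1:]])
E
```

```text
t 18.9 p [ 0.537  -0.0851  0.2677] yaw x 110.1 F [-0.8 -0.7  0.2] zdir [-0.001  0.    -1.   ]
s -0.26366509166544316 0.4757007459930384 boom~ 0.0932349083345568
-0.165 [138, 138, 138, 137, 137, 137, 137]
-0.162 [138, 137, 138, 139, 137, 138, 138]
-0.159 [138, 138, 139, 138, 139, 138, 138]
-0.156 [138, 138, 138, 137, 124, 138, 138]
-0.153 [140, 127, 72, 86, 78, 140, 140]
-0.15 [139, 64, 67, 68, 68, 93, 138]
-0.147 [141, 58, 67, 68, 68, 98, 137]
-0.144 [140, 58, 69, 68, 69, 85, 138]
-0.141 [139, 57, 68, 67, 68, 94, 137]
-0.138 [141, 53, 68, 69, 68, 85, 139]
-0.135 [140, 54, 53, 58, 56, 105, 138]
-0.132 [139, 55, 54, 54, 55, 98, 138]
-0.129 [141, 133, 123, 128, 106, 128, 140]
-0.126 [141, 138, 137, 137, 140, 139, 140]
-0.123 [141, 138, 137, 137, 141, 138, 142]
-0.12 [141, 138, 138, 137, 140, 138, 141]
top [[np.int32(207), np.int32(61), np.int32(353), np.int32(359), np.int32(57233)], [np.int32(236), np.int32(75), np.int32(3), np.int32(5), np.int32(15)], [np.int32(346), np.int32(75), np.int32(4), np.int32(5), np.int32(18)], [np.int32(300), np.int32(76), np.int32(3), np.int32(3), np.int32(
[... 20023 characters left out ...]
np.int32(8), np.int32(4), np.int32(24)], [np.int32(309), np.int32(160), np.int32(24), np.int32(22), np.int32(354)], [np.int32(335), np.int32(160), np.int32(3), np.int32(3), np.int32(9)], [np.int32(303), np.int32(177), np.int32(5), np.int32(8), np.int32(29)], [np.int32(314), np.int32(180), np.int32(12), np.int32(4), np.int32(38)], [np.int32(331), np.int32(181), np.int32(20), np.int32(12), np.int32(120)], [np.int32(294), np.int32(206), np.int32(3), np.int32(3), np.int32(9)], [np.int32(305), np.int32(207), np.int32(14), np.int32(9), np.int32(104)], [np.int32(329), np.int32(212), np.int32(16), np.int32(11), np.int32(95)], [np.int32(283), np.int32(276), np.int32(28), np.int32(21), np.int32(470)]]
```

The side view has changed only at the boom, the button and the arm; the bystanders haven't moved. The arm is clear, so I'm handing in.

```bash
python3 -c "
from plant import r
print(r.finish_job())"
```

```text
the job is handed in; nothing more can be done
None
```

The job is handed in, with no verdict returned: the boom is home at about 0.111 m, the button has popped up through the window, the arm is clear, and the side view shows no bystander moved.

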